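Reset the tripped block heater

ROBOT

A 7-joint arm with a two-finger parallel gripper is mounted at the origin on the work surface. World frame = base frame: x ahead of the robot, y to its left, z up, the work surface at z = 0. Lengths are in m, angles in rad, forces in N, time in s.
With the tool pointing down it reaches from about 0.35 to 0.9 m from the base axis. Payload 8.1 kg.
Tool frame: the origin (TCP) lies midway between the tips of the shut fingers; the grasp point (between the pads) lies 19 mm behind it; z points along the fingers, y is the direction in which the jaws open and shut (so a half turn about z gives the same grasp; the last joint's range is limited). The gripper opens to 92 mm and grips with 3 to 60 N. Pads are 19 mm wide; open, the fingers measure 130 mm over their backs; the gripper's body (75 mm by 190 mm) begins 47 mm behind the grasp point.
Start: joints at [1.233, 0.434, 0.025, 1.573, -0.012, 1.134, -0.075], TCP at [0.145, -0.608, 0.227] pointing down, gripper open.
Joint ranges: [-2.62, 2.62], [-0.44, 2.09], [-1.27, 1.32], [0.08, 2.57], [-1.32, 4.46], [0.12, 2], [-2.74, 2.74]. Speed limits (rad/s): [2.22, 2.22, 3.01, 3.01, 3.14, 3.14, 3.14].

INTERFACE

Orientations are given as a rotation vector (axis times angle).
In Python, from cell import arm gives the robot as it stands. The module is installed in compiled form; this text tells all that it offers.
- The arm moves only by the tool jog_arm, never from a script. Its argument "increments" is a list of rows, each an object with "slide": the shift along the tool's x, y, z in mm, a list of three; "roll": the turn about the tool's z in rad; "gripper": the opening, from 0 (shut) to 1 (fully open). In form: [{"slide": [x, y, z], "roll": roll, "gripper": gripper}, ...]. A call has exactly 10 rows; each row is the pose to reach, as a shift and turn from the pose commanded when the call began, along the tool's axes at that moment; what a row does not reach only later rows make up. A row lasts 1/12 s, in which the tool goes at most 41.7 mm and 7.16 degrees, less where a joint would pass 70% of its speed; a pose out of reach is approached as far as the arm can. A call with a gripper value outside its range is refused whole. The fingers move at their own pace and stop on an object; "newtons" is the grip in N (left out, the last holds). Time passes only in rows, so rows that repeat a pose let the fingers close, or fill a call up. It gives the time, the measured TCP pose, the force and the opening at its end, in the units of the state.
- arm.observe(): the state, without advancing time (a new reading comes with each control period).
- arm.get_image(name): name is "scene" or "top" or "wrist"; returns a dict with "frame" (480x640x3 uint8, blue, green, red), "depth" (480x640 float32, m along the optical axis (not along the pixel's ray), 0 where there is no reading), "intrinsics" (3x3 intrinsics, pixels), "dist_coeffs" ([k1, k2, p1, p2, k3] as OpenCV has them; the pictures are not rectified), "R" (3x3) and "t" (3): a world point X has camera coordinates R X + t; the wrist camera has in their place "hand_eye" (4x4, takes a point from camera to tool coordinates, whose origin is the TCP and whose axes are the flange's). Camera axes: x right, y down, z forward; pixel columns grow to the right and rows downward; lengths in m; the calibration is good to about 2 mm. A picture is of the moment at which its call begins: read the wrist's pose just before it.
- arm.sign_off(): hands the job in, once; it reports no verdict.
The state is a dict: "clock": time; "joints": joint angles; "dq": joint speeds; "joint_efforts": joint torques, N m; "position": TCP position; "ee_rot": TCP orientation; "force": force on the tool from outside, world axes, zero at the start; "ft_torque": the same for the moment, N m; "width": opening from 0.0 (shut) to 1.0 (fully open).
Only numpy, scipy, OpenCV 4.12 (cv2) and the standard library are available. Lean on these libraries where they do the work, as an engineer would, in place of code of your own. Each camera call takes 0.05 s, during which the arm holds its last target.

TASK

The dry-block heater has tripped its over-temperature cut-out. Slide the small cover on its deck all the way open to bare the reset port, draw the blunt round-handled steel probe from the tool rack, and reach it down through the port to push the recessed reset button fully down. Finish while still gripping the probe and holding the button down with it (the program ends holding, nothing is let go); leave the other tools in the rack and the two loose vials standing where they are.

Things in the scene. Friction and masses are not known exactly. Their poses are not given: they have to be found in the camera images.
- heater: dry-block heater fixed to the bench, cream casing 300 deep (its x) x 280 wide (its y) x 85 mm high, turned on the bench by up to 0.3 rad. Origin: centre of its underside; z up, -x is its front (dark sloping control panel, facing the robot). Behind the panel, from x = -90 to -20 mm, runs a level deck strip at z = 85 mm that carries the reset port and its cover; behind that the aluminium block with white-capped vials seated in it, all fixed, reaching z = 117 mm
- port (a point): centre of the mouth of the reset port, a round hole 12 mm in diameter straight down through the deck, flush with the deck surface (z = 85 mm above the bench), at x = -55, y = +75 mm in the heater's frame; axes as the heater's. Hidden under the cover until that is slid open. The walls are straight and the button's face lies 30 mm down the hole
- reset (a joint): reset button at the bottom of the port, a grey 10 mm disc that moves straight down 5 mm; 0 = released, 0.005 m = fully down. Sprung: about 2 N to start, 5.6 N fully down; it comes back up when let go
- cover (a joint): sliding cover of the reset port, a grey plate 32 x 36 x 3 mm lying 0.5 mm above the deck between two low aluminium rails (7 mm high). Slides along the heater's -y; 0 = shut (plate centred over the port), 0.036 m = fully open. It starts at 0 to 9 mm, always hiding the port, drags with about 1.5 N and stays where it is left. A stylus enters the port freely once it is past 0.028
- cover_tab (a point): top centre of the upright ribbed tab on the cover, by which it is slid: 22 mm along the heater's x, 10 mm along its y, rising 20 mm from the plate to 108.5 mm above the bench; moves with the cover (11 mm to the heater's -y side of the plate's centre)
- tool_rack: steel tool rack fixed to the bench, 56 mm (its x) x 170 mm (its y) x 84 mm high, two drilled plates (top faces 84 and 34 mm above the bench) between end cheeks. Origin: centre of its underside. Three 9 mm holes in a row along its y at -55, 0 and +55 mm; a tool hangs tip-down in each by its shoulder, which rests on the top plate. Which tool is in which hole varies
- probe: blunt steel probe, 160 mm long, 60 g or so: straight round shaft 5 mm in diameter and 80 mm long below, then a round steel handle 12 mm in diameter and 80 mm long with dark knurl rings. Hangs upright, the shoulder under the handle on the rack's top plate, so the handle spans 84 to 164 mm above the bench and the shaft must be lifted 80 mm to come clear. Origin: the tip (lower end); z runs up the shaft to the handle
- probe_tip (a point): tip of the probe (the body's origin), the end that goes into the port; 4 mm above the bench in the rack
- spatula: steel spatula, 139 mm long, flat handle 18 x 5 mm, in the rack, top 147 mm above the bench; leave it. Origin 4 mm above the bench under its hole, z up
- brush: fine brush, 164 mm long, tapering wooden handle up to 13 mm wide, in the rack, top 176 mm above the bench; leave it. Origin 4 mm above the bench under its hole, z up
- vial_a: loose capped vial, 28 mm wide, 62 mm high, standing on the bench; leave it. Origin: centre of its underside
- vial_b: a second such vial; leave it

How it is judged:
By the outcome, as a careful person would: the job done as asked, in the order asked, and still so for the second after the job is handed in, while the arm keeps its last pose, push and grip.
It also fails if it takes over 51 s, if anything falls off the work surface, if the arm or the gripper's body presses on something with over 40 N, if the wrist force passes 120 N, or if a joint passes its speed limit or range.

## Working session

There is one attempt and no reset: what is moved stays moved. The work goes in short steps, Python scripts to look and compute and a tool call to move; the robot and the scene stay as the last step left them, time stands still between calls to the robot, and variables do not carry over. Pictures are saved under pics/ and viewed, and the job is handed in when it is done.

Besides the shell and the picture viewer there is one more tool, called after "Emit:" as name(argument=value, ...), one argument or row to a line, values as JSON. jog_arm: Moves the arm, as the interface text tells. Its arguments: {"type":"object","properties":{"increments":{"type":"array"},"newtons":{"type":"number"}},"required":["increments"]}

```bash
mkdir -p pics; ls; python3 - <<'E'
from cell import arm
import cv2,numpy as np,pickle
s=arm.observe();print(s)
for n in("scene","top","wrist"):
    d=arm.get_image(n);cv2.imwrite(f"pics/{n}0.png",d["frame"]);pickle.dump((s,d),open(f"{n}0.pkl","wb"))
    print(n,d["intrinsics"],d["dist_coeffs"],d.get("R"),d.get("t"),d.get("hand_eye"))
E
```

```text
pics
{'clock': 0.0, 'joints': array([ 1.23340053,  0.43522372,  0.0249553 ,  1.57409469, -0.01158702,
        1.13401214, -0.07513488]), 'dq': array([-0.00096173,  0.00040399,  0.00034039, -0.00054066, -0.00018577,
       -0.0004518 ,  0.00044019]), 'joint_efforts': array([ 1.13356066e-04, -6.67849231e+01,  9.84904803e-01, -3.14457178e+01,
       -6.04145718e-02,  4.27598739e-02,  1.59487986e-04]), 'position': array([ 0.14523202, -0.60736035,  0.22594526]), 'ee_rot': array([-3.11843646e+00, -3.67657669e-01,  5.23523312e-04]), 'force': array([ 1.08816789,  0.04098174, -0.6703813 ]), 'ft_torque': array([ 0.05866754, -0.03410806,  0.01940584]), 'width': 1.0004193246170454}
scene [[472.276762     0.         317.11902737]
 [  0.         472.276762   237.50104526]
 [  0.           0.           1.        ]] [-0.03831668  0.          0.          0.          0.        ] [[-0.82237482  0.56866487  0.01788616]
 [ 0.27610643  0.42638404 -0.8613721 ]
 [-0.49745843 -0.70343224 -0.50765952]] [ 0.38637715 -0.11126101  1.12718845] None
top [[439.37875578   0.         317.61159472]
 [  0.         439.37875578 239.57117539]
 [  0.           0.           1.        ]] [-0.04556845  0.          0.          0.          0.        ] [[-0.00412932 -0.99983783 -0.0175289 ]
 [-0.99401315  0.00601788 -0.10909465]
 [ 0.10918245  0.01697347 -0.9938768 ]] [0.12272171 0.56919035 0.73204516] None
wrist [[339.68025505   0.         317.64408301]
 [  0.         339.68025505 236.07935344]
 [  0.           0.           1.        ]] [-0.06427884  0.          0.          0.          0.        ] None None [[ 7.86251679e-04 -9.67738300e-01 -2.51956275e-01  6.66767298e-02]
 [ 9.99999690e-01  7.52679288e-04  2.29622624e-04 -2.30091755e-03]
 [-3.25723379e-05 -2.51956378e-01  9.67738592e-01 -1.58979731e-01]
 [ 0.00000000e+00  0.00000000e+00  0.00000000e+00  1.00000000e+00]]
```

View pics/scene0.png

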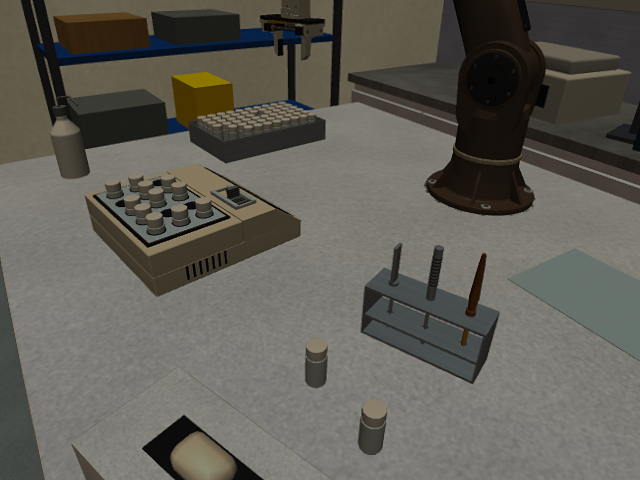

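View pics/top0.png

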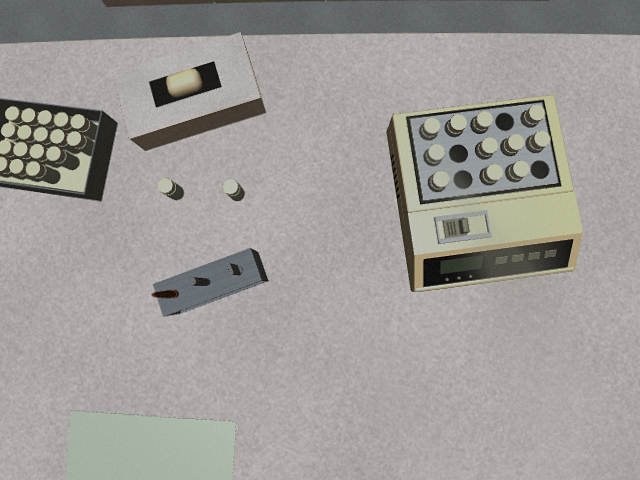

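View pics/wrist0.png

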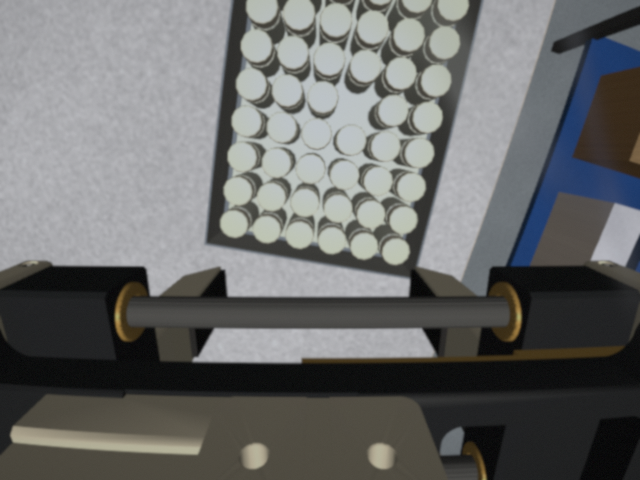

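```bash
cat > h.py <<'E'
import numpy as np,cv2,pickle
from scipy.spatial.transform import Rotation as Ro
def ray(d,uv,pose=None):
    uv=np.asarray(uv,float).reshape(-1,1,2)
    p=cv2.undistortPoints(uv,d["intrinsics"],np.array(d["dist_coeffs"])).reshape(-1,2)
    r=np.c_[p,np.ones(len(p))]
    if d.get("R") is not None:
        R=np.array(d["R"]);t=np.array(d["t"]);return -R.T@t, r@R
    H=np.array(d["hand_eye"]);Rt=Ro.from_rotvec(pose["ee_rot"]).as_matrix()
    return Rt@H[:3,3]+pose["position"], r@(Rt@H[:3,:3]).T
def onz(d,uv,z,pose=None):
    c,r=ray(d,uv,pose);return c+r*((z-c[2])/r[:,2])[:,None]
def cloud(d,pose=None):
    h,w=d["depth"].shape
    u,v=np.meshgrid(np.arange(w),np.arange(h))
    c,r=ray(d,np.stack([u,v],-1).reshape(-1,2),pose)
    X=c+r*d["depth"].reshape(-1,1);X[d["depth"].reshape(-1)==0]=np.nan
    return X.reshape(h,w,3)
def proj(d,X,pose=None):
    X=np.asarray(X,float).reshape(-1,3)
    if d.get("R") is not None:R=np.array(d["R"]);t=np.array(d["t"])
    else:
        H=np.array(d["hand_eye"]);T=np.eye(4);T[:3,:3]=Ro.from_rotvec(pose["ee_rot"]).as_matrix();T[:3,3]=pose["position"]
        M=np.linalg.inv(T@H);R=M[:3,:3];t=M[:3,3]
    return cv2.projectPoints(X,cv2.Rodrigues(R)[0],t,d["intrinsics"],np.array(d["dist_coeffs"]))[0].reshape(-1,2)
E
python3 - <<'E'
from h import *
s,d=pickle.load(open("top0.pkl","rb"))
X=cloud(d);z=X[...,2]
hm=(np.clip(np.nan_to_num(z)/0.2,0,1)*255).astype(np.uint8)
cv2.imwrite("pics/hm.png",cv2.applyColorMap(hm,cv2.COLORMAP_JET))
f=d["frame"]
cv2.imwrite("pics/heat.png",cv2.resize(f[190:300,380:600],None,fx=3.6,fy=3.6,interpolation=cv2.INTER_CUBIC))
cv2.imwrite("pics/rack.png",cv2.resize(f[170:330,140:280],None,fx=3.7,fy=3.7,interpolation=cv2.INTER_CUBIC))
for uv in[(300,300),(560,200),(400,205),(450,228),(460,228),(480,228),(210,281),(330,350)]:print(uv,X[uv[1],uv[0]])
E
```

```text
(300, 300) [ 0.46475751  0.15237095 -0.00059249]
(560, 200) [ 0.62730179 -0.2804547   0.08348544]
(400, 205) [ 0.63001752 -0.02493601  0.03143166]
(450, 228) [ 0.58140381 -0.09546247  0.08634117]
(460, 228) [ 0.58010496 -0.10893365  0.09529729]
(480, 228) [ 0.58130182 -0.14473132  0.08503139]
(210, 281) [0.49784605 0.29370191 0.08195934]
(330, 350) [ 0.376574    0.09926007 -0.00108971]
```

View pics/heat.png

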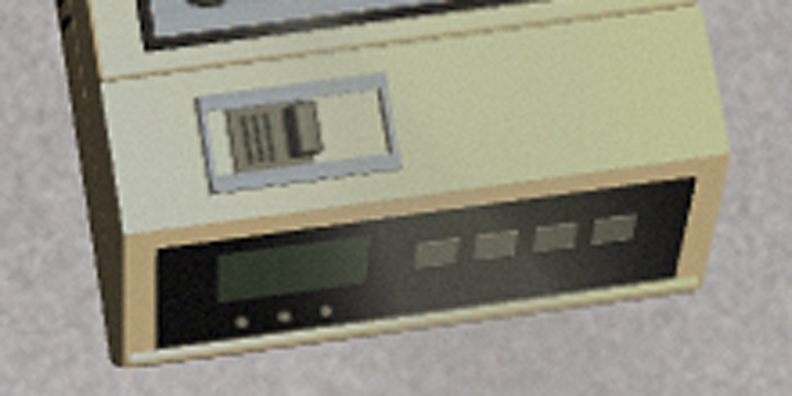

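View pics/rack.png

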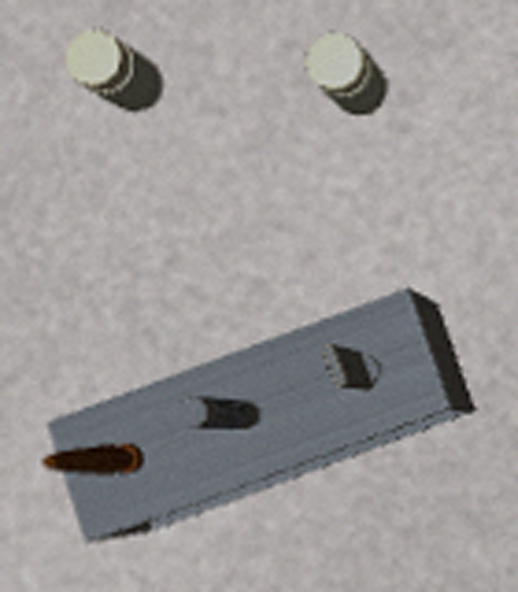

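View pics/hm.png

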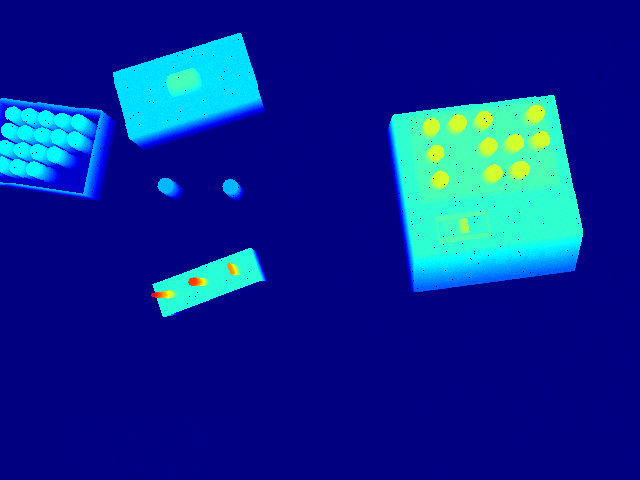

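```bash
python3 - <<'E'
from h import *
s,d=pickle.load(open("top0.pkl","rb"))
X=cloud(d);z=X[...,2]
U=np.array([(125,236),(727,153),(697,5),(103,80)]);uv=(U+.5)/3.6-.5+[380,190]
P=onz(d,uv,0.085);print(P, np.linalg.norm(np.diff(P,axis=0,append=P[:1]),axis=1))
# seam/edge direction -> heater -y
for a,b in((0,1),(3,2)):
    v=P[b]-P[a];print("yaw(-y dir)",np.arctan2(v[1],v[0])+np.pi/2)
# deck-level mask
reg=np.zeros(z.shape,bool);reg[80:300,380:600]=1
m=reg&(z>.079)&(z<.125);pts=X[m][:,:2].astype(np.float32)
print("heater rect",cv2.minAreaRect(pts*1000))
hz=X[reg&(z>.08)&(z<.09)];print("deck z med",np.median(hz[:,2]))
reg[:]=0;reg[240:330,140:275]=1
m=(reg&(z>.079)&(z<.0875)).astype(np.uint8)
m=cv2.morphologyEx(m,cv2.MORPH_OPEN,np.ones((3,3)));pts=X[m>0][:,:2].astype(np.float32)
print("rack rect",cv2.minAreaRect(pts*1000),np.median(X[m>0][:,2]))
# tools
n,l,st,c=cv2.connectedComponentsWithStats((reg&(z>.095)&(z<.2)).astype(np.uint8))
for i in range(1,n):
    if st[i,4]>15:
        Y=X[l==i];top=Y[Y[:,2]>Y[:,2].max()-.006];print(st[i],"top z",Y[:,2].max(),"top mean",top.mean(0),"all mean",np.median(Y,0))
# tab, vials
reg[:]=0;reg[205:250,430:495]=1
Y=X[reg&(z>.1)];print("tab",len(Y),np.median(Y,0),cv2.minAreaRect((Y[:,:2]*1000).astype(np.float32)))
reg[:]=0;reg[170:210,150:250]=1
n,l,st,c=cv2.connectedComponentsWithStats((reg&(z>.057)).astype(np.uint8))
for i in range(1,n):
    if st[i,4]>15:print("vial",np.median(X[l==i],0))
E
```

```text
[[ 0.53776702 -0.03673243  0.085     ]
 [ 0.57360399 -0.31201803  0.085     ]
 [ 0.64198006 -0.30298761  0.085     ]
 [ 0.60848168 -0.02878844  0.085     ]] [0.27760844 0.06896981 0.27623781 0.07115948]
yaw(-y dir) 0.12945307596732825
yaw(-y dir) 0.12156563718603364
heater rect ((668.7950439453125, -161.16957092285156), (252.89926147460938, 281.8213806152344), 7.11808443069458)
deck z med 0.08541977299780845
rack rect ((496.30780029296875, 299.89715576171875), (56.57229995727539, 171.19033813476562), 20.365543365478516) 0.08309549120841486
[227 263  13  12 108] top z 0.14873609572778967 top mean [0.51524973 0.24747498 0.14560662] all mean [0.51532527 0.24609853 0.13423743]
[188 277  20   9 148] top z 0.1659107170044719 top mean [0.49624526 0.29823006 0.16296586] all mean [0.4965719  0.29489897 0.1506518 ]
[151 290  24   9 150] top z 0.17756514672481039 top mean [0.47756481 0.3508128  0.17441534] all mean [0.47763165 0.34756636 0.13915461]
tab 115 [ 0.58321308 -0.11191376  0.1072526 ] ((583.4028930664062, -112.84772491455078), (22.650495529174805, 11.143509864807129), 7.694072246551514)
vial [0.66243497 0.38109819 0.06107188]
vial [0.65941158 0.26849531 0.06121098]
```

```bash
cat >> h.py <<'E'
def plan(s,target,ydir=None):
    Rt=Ro.from_rotvec(s["ee_rot"]).as_matrix()
    print("tool x",Rt[:,0].round(3),"y",Rt[:,1].round(3),"z",Rt[:,2].round(4))
    print("slide mm",(Rt.T@(np.array(target)-s["position"])*1000).round(1))
    if ydir is not None:
        l=Rt.T@np.r_[ydir,0]
        r=np.arctan2(-l[0],l[1]);r=(r+np.pi/2)%np.pi-np.pi/2
        print("roll",round(r,4))
E
python3 - <<'E'
from h import *
s,d=pickle.load(open("top0.pkl","rb"))
plan(s,[.5834,-.1122,.16],[-np.sin(.125),np.cos(.125)])
E
```

```text
tool x [ 0.973  0.233 -0.   ] y [ 0.233 -0.973 -0.002] z [-5.0e-04  1.5e-03 -1.0e+00]
slide mm [ 541.3 -379.6   66.5]
roll 0.1097
```

Emit:
jog_arm(
  increments=[
    {"slide": [30, -21, 0], "roll": 0.02, "gripper": 0.5},
    {"slide": [60, -42, 0], "roll": 0.05, "gripper": 0.5},
    {"slide": [90, -63, 0], "roll": 0.08, "gripper": 0.5},
    {"slide": [121, -85, 0], "roll": 0.11, "gripper": 0.5},
    {"slide": [153, -107, 0], "roll": 0.11, "gripper": 0.5},
    {"slide": [185, -130, 0], "roll": 0.11, "gripper": 0.5},
    {"slide": [217, -152, 0], "roll": 0.11, "gripper": 0.5},
    {"slide": [249, -175, 0], "roll": 0.11, "gripper": 0.5},
    {"slide": [281, -197, 0], "roll": 0.11, "gripper": 0.5},
    {"slide": [313, -220, 0], "roll": 0.11, "gripper": 0.5},
  ],
  newtons=20,
)

```text
clock: 0.98
position: [0.3995, -0.3195, 0.2267]
ee_rot: [3.135, 0.195, -0.0]
force: [1.0, -0.7, 0.4]
width: 0.498
```

```bash
python3 - <<'E'
from h import *
from cell import arm
s=arm.observe();print(s["clock"],s["position"],s["width"],s["dq"].round(2))
plan(s,[.5834,-.1122,.16],[-np.sin(.125),np.cos(.125)])
E
```

```text
0.9833 [ 0.39947197 -0.31952416  0.22674587] 0.4975180541231322 [-0.72  0.02 -0.25 -0.03  0.08  0.01 -1.  ]
tool x [ 0.992  0.124 -0.   ] y [ 0.124 -0.992  0.   ] z [-0.e+00 -2.e-04 -1.e+00]
slide mm [ 208.2 -182.9   66.7]
roll -0.0005
```

Emit:
jog_arm(
  increments=[
    {"slide": [26, -23, 4], "roll": 0, "gripper": 0.5},
    {"slide": [52, -46, 12], "roll": 0, "gripper": 0.5},
    {"slide": [78, -69, 20], "roll": 0, "gripper": 0.5},
    {"slide": [104, -92, 28], "roll": 0, "gripper": 0.5},
    {"slide": [130, -115, 36], "roll": 0, "gripper": 0.5},
    {"slide": [156, -138, 44], "roll": 0, "gripper": 0.5},
    {"slide": [182, -161, 52], "roll": 0, "gripper": 0.5},
    {"slide": [200, -176, 60], "roll": 0, "gripper": 0.5},
    {"slide": [208, -183, 67], "roll": 0, "gripper": 0.5},
    {"slide": [208, -183, 67], "roll": 0, "gripper": 0.5},
  ],
)

```text
clock: 1.82
position: [0.5827, -0.1107, 0.1579]
ee_rot: [-3.133, -0.202, 0.003]
force: [-0.6, -0.2, 0.2]
width: 0.498
```

```bash
python3 - <<'E'
from h import *
from cell import arm
s=arm.observe();print(s["clock"],s["position"],s["width"],s["dq"].round(2))
d=arm.get_image("wrist");cv2.imwrite("pics/w1.png",d["frame"]);pickle.dump((s,d),open("w1.pkl","wb"))
plan(s,[.5834,-.1122,.095],[-np.sin(.125),np.cos(.125)])
E
```

```text
1.8167 [ 0.5826855  -0.11069894  0.15787096] 0.4977088584801864 [ 0.05 -0.04  0.04  0.02  0.01  0.03  0.04]
tool x [ 0.992  0.128 -0.002] y [ 0.128 -0.992 -0.002] z [-0.0021  0.0016 -1.    ]
slide mm [ 0.6  1.7 62.9]
roll 0.0037
```

View pics/w1.png

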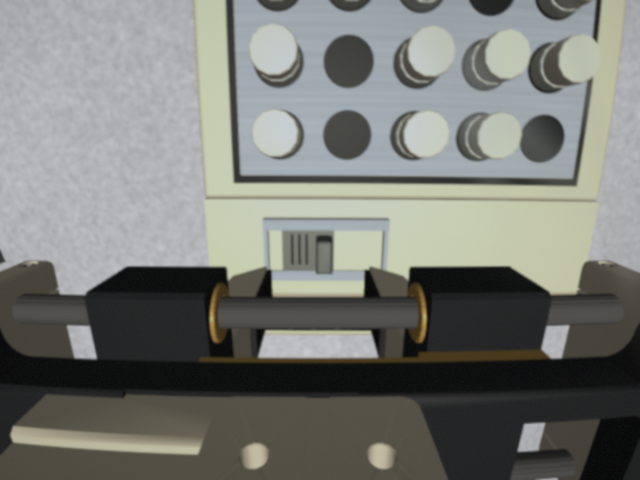

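Emit:
jog_arm(
  increments=[
    {"slide": [0.6, 1.7, 12], "roll": 0, "gripper": 0.5},
    {"slide": [0.6, 1.7, 25], "roll": 0, "gripper": 0.45},
    {"slide": [0.6, 1.7, 40], "roll": 0, "gripper": 0.4},
    {"slide": [0.6, 1.7, 53], "roll": 0, "gripper": 0.4},
    {"slide": [0.6, 1.7, 62], "roll": 0, "gripper": 0.4},
    {"slide": [0.6, 1.7, 62], "roll": 0, "gripper": 0.3},
    {"slide": [0.6, 1.7, 62], "roll": 0, "gripper": 0.2},
    {"slide": [0.6, 1.7, 62], "roll": 0, "gripper": 0.1},
    {"slide": [0.6, 1.7, 62], "roll": 0, "gripper": 0.05},
    {"slide": [0.6, 1.7, 62], "roll": 0, "gripper": 0.05},
  ],
  newtons=15,
)

```text
clock: 2.7
position: [0.5836, -0.1153, 0.0986]
ee_rot: [3.135, 0.196, 0.002]
force: [-0.1, -1.1, 3.1]
width: 0.104
```

```bash
python3 - <<'E'
from h import *
from cell import arm
s=arm.observe();print(s["clock"],s["position"],s["width"]*92,s["force"])
c,si=np.cos(.125),np.sin(.125)
rel=s["position"][:2]-[.5811,-.0957];print("tab in port frame",rel@[c,si],rel@[-si,c])
d=arm.get_image("wrist");cv2.imwrite("pics/w2.png",d["frame"])
plan(s,[.5834,-.1122,.095],[-np.sin(.125),np.cos(.125)])
E
```

```text
2.7 [ 0.58355334 -0.11533818  0.09859015] 9.588550135015442 [-0.09840306 -1.07470162  3.11555635]
tab in port frame -1.4190544753952278e-05 -0.01979082222801461
tool x [0.992 0.124 0.001] y [ 0.124 -0.992  0.   ] z [ 1.4e-03 -2.0e-04 -1.0e+00]
slide mm [ 0.2 -3.1  3.6]
roll -0.0004
```

View pics/w2.png

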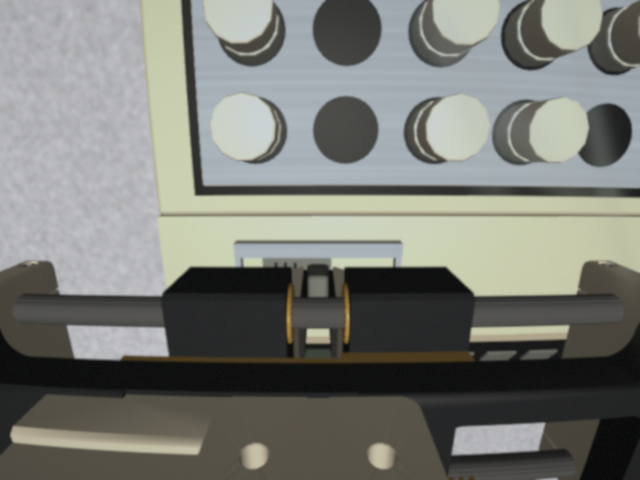

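Emit:
jog_arm(
  increments=[
    {"slide": [0, 4, 0], "roll": 0, "gripper": 0.05},
    {"slide": [0, 8, 0], "roll": 0, "gripper": 0.05},
    {"slide": [0, 12, 0], "roll": 0, "gripper": 0.05},
    {"slide": [0, 16, 0], "roll": 0, "gripper": 0.05},
    {"slide": [0, 20, 0], "roll": 0, "gripper": 0.05},
    {"slide": [0, 24, 0], "roll": 0, "gripper": 0.05},
    {"slide": [0, 27, 0], "roll": 0, "gripper": 0.05},
    {"slide": [0, 29, 0], "roll": 0, "gripper": 0.05},
    {"slide": [0, 31, 0], "roll": 0, "gripper": 0.05},
    {"slide": [0, 32, 0], "roll": 0, "gripper": 0.05},
  ],
  newtons=20,
)

```text
clock: 3.58
position: [0.5872, -0.1436, 0.0984]
ee_rot: [-3.131, -0.199, -0.0]
force: [-3.6, 12.3, 9.4]
width: 0.104
```

```bash
python3 - <<'E'
from h import *
from cell import arm
s=arm.observe();print(s["clock"],s["position"],s["width"]*92,s["force"])
c,si=np.cos(.125),np.sin(.125)
rel=s["position"][:2]-[.5811,-.0957];print("tab in port frame",rel@[c,si],rel@[-si,c])
d=arm.get_image("wrist");cv2.imwrite("pics/w3.png",d["frame"])
E
```

```text
3.5833 [ 0.58717646 -0.14357336  0.09844199] 9.589799613809207 [-3.62549944 12.33373419  9.37491054]
tab in port frame 6.044720311656136e-05 -0.04825741290575725
```

View pics/w3.png

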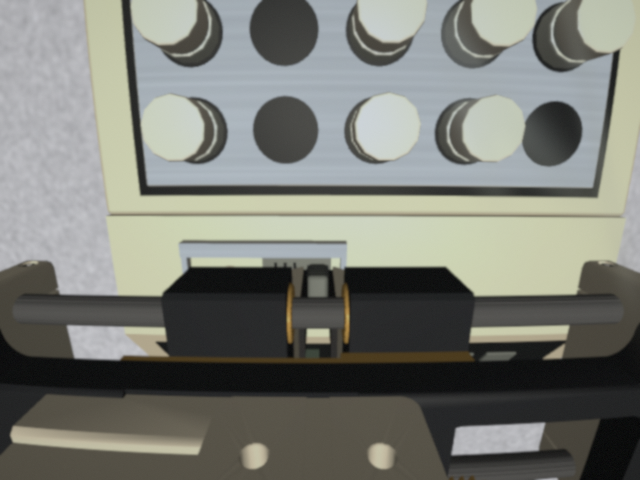

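Emit:
jog_arm(
  increments=[
    {"slide": [0, -1, -1], "roll": 0, "gripper": 0.15},
    {"slide": [0, -1, -1], "roll": 0, "gripper": 0.3},
    {"slide": [0, -1, -1], "roll": 0, "gripper": 0.4},
    {"slide": [0, -1, -10], "roll": 0, "gripper": 0.4},
    {"slide": [0, -1, -35], "roll": 0, "gripper": 0.4},
    {"slide": [0, -1, -65], "roll": 0, "gripper": 0.4},
    {"slide": [0, -1, -95], "roll": 0, "gripper": 0.4},
    {"slide": [0, -25, -115], "roll": 0, "gripper": 0.4},
    {"slide": [0, -60, -125], "roll": 0, "gripper": 0.4},
    {"slide": [0, -100, -130], "roll": 0, "gripper": 0.4},
  ],
)

```text
clock: 4.47
position: [0.5756, -0.0495, 0.2306]
ee_rot: [3.134, 0.188, 0.006]
force: [1.6, 0.1, -1.4]
width: 0.402
```

```bash
python3 - <<'E'
from h import *
from cell import arm
s=arm.observe();print(s["clock"],s["position"],s["width"]*92,s["force"])
d=arm.get_image("wrist");cv2.imwrite("pics/w4.png",d["frame"]);pickle.dump((s,d),open("w4.pkl","wb"))
a=np.radians(20.365);plan(s,[.4963,.299,.228],[np.cos(a),np.sin(a)])
E
```

```text
4.4667 [ 0.57562222 -0.0494615   0.23057384] 36.96922767866474 [ 1.64525193  0.09382772 -1.36460812]
tool x [0.993 0.119 0.004] y [ 0.119 -0.993  0.002] z [ 0.0041 -0.0015 -1.    ]
slide mm [ -37.1 -355.4    1.7]
roll 1.3351
```

View pics/w4.png

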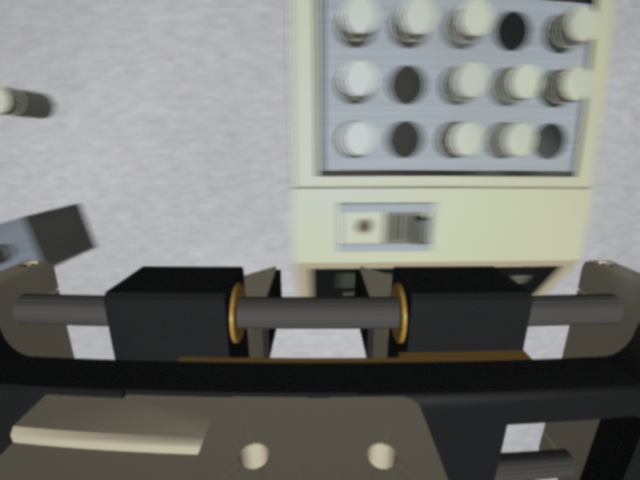

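Emit:
jog_arm(
  increments=[
    {"slide": [-4, -36, -3], "roll": 0.12, "gripper": 0.4},
    {"slide": [-8, -72, -6], "roll": 0.24, "gripper": 0.4},
    {"slide": [-12, -108, -9], "roll": 0.36, "gripper": 0.4},
    {"slide": [-16, -144, -12], "roll": 0.48, "gripper": 0.4},
    {"slide": [-20, -180, -15], "roll": 0.6, "gripper": 0.4},
    {"slide": [-24, -216, -15], "roll": 0.72, "gripper": 0.4},
    {"slide": [-28, -252, -15], "roll": 0.84, "gripper": 0.4},
    {"slide": [-32, -288, -15], "roll": 0.96, "gripper": 0.4},
    {"slide": [-35, -322, -15], "roll": 1.08, "gripper": 0.4},
    {"slide": [-37, -345, -15], "roll": 1.2, "gripper": 0.4},
  ],
)

```text
clock: 5.35
position: [0.5095, 0.2204, 0.2354]
ee_rot: [2.887, -1.202, -0.025]
force: [0.5, -0.4, -1.2]
width: 0.399
```

```bash
python3 - <<'E'
from h import *
from cell import arm
s=arm.observe();print(s["clock"],s["position"],s["joints"].round(2),s["dq"].round(2))
d=arm.get_image("top");cv2.imwrite("pics/t5.png",d["frame"]);pickle.dump((s,d),open("t5.pkl","wb"))
cv2.imwrite("pics/t5z.png",cv2.resize(d["frame"][200:260,420:510],None,fx=8,fy=8,interpolation=cv2.INTER_CUBIC))
a=np.radians(20.2);plan(s,[.4963,.299,.228],[np.cos(a),np.sin(a)])
sw,dw=pickle.load(open("w4.pkl","rb"));print(onz(dw,(363,226),.085,sw))
E
```

```text
5.35 [0.50947949 0.22035036 0.23540966] [-0.78  0.33  0.38  1.74 -0.14  1.12 -2.72] [-1.55  0.21  1.79  0.03 -0.68  0.08 -0.05]
tool x [ 0.705 -0.709 -0.009] y [-0.709 -0.705  0.019] z [-0.0205 -0.007  -0.9998]
slide mm [-65.  -46.2   7.1]
roll 0.4295
[[ 0.57771423 -0.08941549  0.085     ]]
```

View pics/t5z.png

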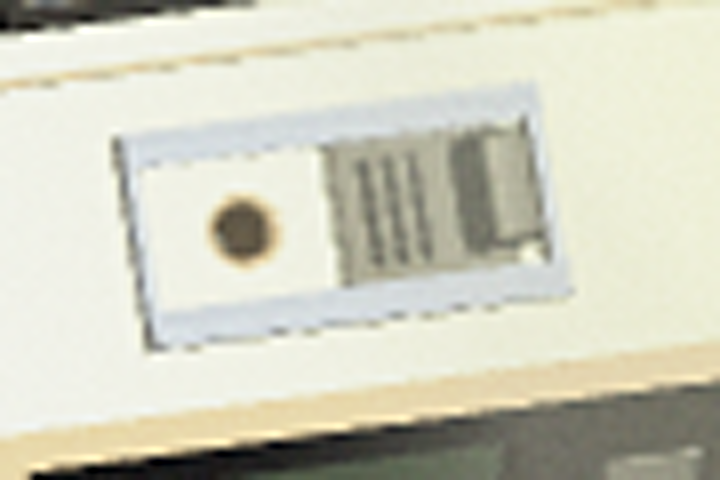

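View pics/t5.png

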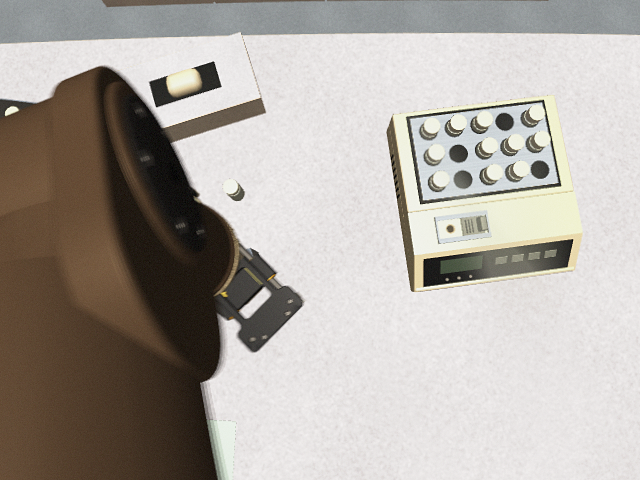

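Emit:
jog_arm(
  increments=[
    {"slide": [-6, -4, -3], "roll": -0.12, "gripper": 0.4},
    {"slide": [-12, -8, -6], "roll": -0.24, "gripper": 0.4},
    {"slide": [-20, -14, -9], "roll": -0.36, "gripper": 0.4},
    {"slide": [-28, -20, -9], "roll": -0.48, "gripper": 0.4},
    {"slide": [-36, -26, -9], "roll": -0.6, "gripper": 0.4},
    {"slide": [-44, -32, -9], "roll": -0.72, "gripper": 0.4},
    {"slide": [-50, -36, -9], "roll": -0.84, "gripper": 0.4},
    {"slide": [-50, -36, -9], "roll": -0.96, "gripper": 0.4},
    {"slide": [-50, -36, -9], "roll": -1.08, "gripper": 0.4},
    {"slide": [-50, -36, -9], "roll": -1.2, "gripper": 0.4},
  ],
)

```text
clock: 6.23
position: [0.5002, 0.2802, 0.2438]
ee_rot: [3.07, 0.654, -0.035]
force: [-0.0, -0.1, 0.3]
width: 0.399
```

```bash
python3 - <<'E'
from h import *
from cell import arm
s=arm.observe();print(s["clock"],s["position"],s["joints"].round(2),s["dq"].round(2))
a=np.radians(20.2);plan(s,[.4963,.299,.228],[np.cos(a),np.sin(a)])
st,d=pickle.load(open("t5.pkl","rb"));f=d["frame"][210:245,440:462].astype(int)
m=(f.sum(2)<250).astype(np.uint8);n,l,stt,c=cv2.connectedComponentsWithStats(m);print(stt,c+[440,210])
print(onz(d,[(449.9,228.4)],.085))
E
```

```text
6.2333 [0.50018505 0.28018513 0.24381239] [-0.67  0.35  0.1   1.66 -0.04  1.15 -1.71] [ 0.22  0.   -0.29 -0.02  0.1   0.    1.32]
tool x [ 0.913  0.408 -0.022] y [ 0.408 -0.913 -0.002] z [-0.0209 -0.0074 -0.9998]
slide mm [  4.5 -18.7  15.7]
roll -1.5035
[[  0   0  22  35 764]
 [  7  17   2   3   3]
 [  9  21   3   1   3]] [[450.51308901 226.98036649]
 [447.66666667 228.        ]
 [450.         231.        ]]
[[ 0.58093123 -0.09565977  0.085     ]]
```

Emit:
jog_arm(
  increments=[
    {"slide": [0, 0, 0], "roll": -0.12, "gripper": 0.4},
    {"slide": [0, 0, 0], "roll": -0.24, "gripper": 0.4},
    {"slide": [0, 0, 0], "roll": -0.36, "gripper": 0.4},
    {"slide": [0, 0, 0], "roll": -0.48, "gripper": 0.4},
    {"slide": [0, 0, 0], "roll": -0.6, "gripper": 0.4},
    {"slide": [0, 0, 0], "roll": -0.72, "gripper": 0.4},
    {"slide": [0, 0, 0], "roll": -0.84, "gripper": 0.4},
    {"slide": [0, 0, 0], "roll": -0.96, "gripper": 0.4},
    {"slide": [0, 0, 0], "roll": -1.08, "gripper": 0.4},
    {"slide": [0, 0, 0], "roll": -1.2, "gripper": 0.4},
  ],
)

```text
clock: 7.07
position: [0.5003, 0.28, 0.244]
ee_rot: [-2.16, -2.267, 0.03]
force: [0.8, 0.2, 1.0]
width: 0.401
```

Emit:
jog_arm(
  increments=[
    {"slide": [0, 0, 0], "roll": -0.12, "gripper": 0.4},
    {"slide": [0, 0, 0], "roll": -0.24, "gripper": 0.4},
    {"slide": [0, 0, 0], "roll": -0.26, "gripper": 0.4},
    {"slide": [0, 0, 0], "roll": -0.26, "gripper": 0.4},
    {"slide": [0, 0, 0], "roll": -0.26, "gripper": 0.4},
    {"slide": [0, 0, 0], "roll": -0.26, "gripper": 0.4},
    {"slide": [0, 0, 0], "roll": -0.26, "gripper": 0.4},
    {"slide": [0, 0, 0], "roll": -0.26, "gripper": 0.4},
    {"slide": [0, 0, 0], "roll": -0.26, "gripper": 0.4},
    {"slide": [0, 0, 0], "roll": -0.26, "gripper": 0.4},
  ],
)

```text
clock: 7.9
position: [0.4997, 0.281, 0.2434]
ee_rot: [-1.854, -2.52, 0.03]
force: [-0.1, -0.2, -0.1]
width: 0.4
```

```bash
python3 - <<'E'
from h import *
from cell import arm
s=arm.observe();print(s["clock"],s["position"],s["joints"].round(2),s["dq"].round(2))
d=arm.get_image("wrist");cv2.imwrite("pics/w6.png",d["frame"]);pickle.dump((s,d),open("w6.pkl","wb"))
a=np.radians(20.2);plan(s,[.4963,.299,.228],[np.cos(a),np.sin(a)])
E
```

```text
7.9 [0.49970451 0.28104036 0.24335451] [-0.47  0.36 -0.19  1.65  0.06  1.16 -0.36] [-0. -0.  0. -0.  0. -0.  0.]
tool x [-0.298  0.955 -0.001] y [ 0.954  0.298 -0.023] z [-0.0213 -0.0078 -0.9997]
slide mm [18.2  2.4 15.3]
roll -0.0502
```

View pics/w6.png

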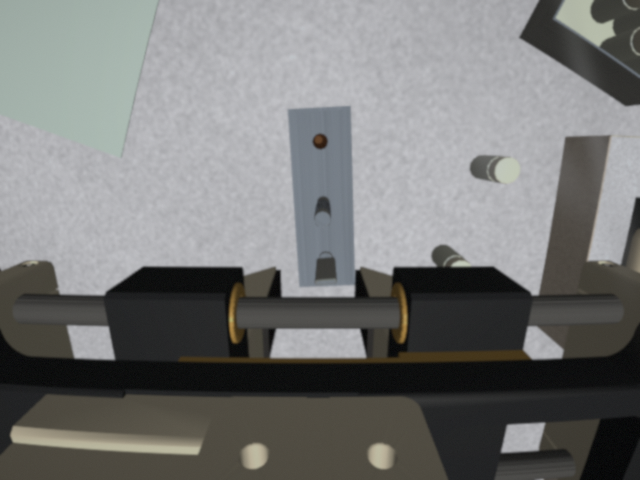

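```bash
python3 - <<'E'
from h import *
s,d=pickle.load(open("w6.pkl","rb"))
f=cv2.resize(d["frame"][90:300,260:390],None,fx=4,fy=4,interpolation=cv2.INTER_CUBIC)
for z,c in((.164,(0,0,255)),(.084,(0,255,0))):
    p=proj(d,[.4963,.299,z],s)[0];print(p)
    q=((p-[260,90]+.5)*4).astype(int);cv2.circle(f,tuple(map(int,q)),3,c,-1)
cv2.imwrite("pics/w6z.png",f[:,:].copy()[200:800])
X=cloud(d,s);Y=X[90:290,280:360].reshape(-1,3);m=(Y[:,2]>.079)&(Y[:,2]<.088)
print(cv2.minAreaRect((Y[m][:,:2]*1000).astype(np.float32)),np.nanmedian(Y[m],0))
Y=X[185:235,300:345].reshape(-1,3);m=(Y[:,2]>.1);print(m.sum(),Y[m].max(0),Y[m][Y[m][:,2]>.158].mean(0))
E
```

```text
[323.94735686 221.97133232]
[324.34202197 203.97402449]
((494.5204772949219, 300.3247375488281), (56.52410888671875, 170.6782989501953), 20.251314163208008) [0.4903411  0.31412972 0.08509942]
397 [0.49996756 0.30669879 0.16673365] [0.49418834 0.30116704 0.16461801]
```

View pics/w6z.png

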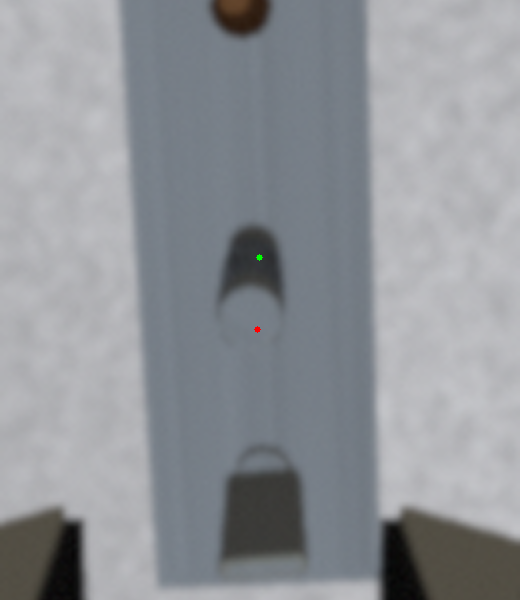

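```bash
python3 - <<'E'
from h import *
s,d=pickle.load(open("w6.pkl","rb"));a=np.radians(20.25)
plan(s,[.495,.300,.18],[np.cos(a),np.sin(a)])
plan(s,[.495,.300,.121],[np.cos(a),np.sin(a)])
E
```

```text
tool x [-0.298  0.955 -0.001] y [ 0.954  0.298 -0.023] z [-0.0213 -0.0078 -0.9997]
slide mm [19.6  2.6 63.3]
roll -0.0511
tool x [-0.298  0.955 -0.001] y [ 0.954  0.298 -0.023] z [-0.0213 -0.0078 -0.9997]
slide mm [ 19.6   3.9 122.3]
roll -0.0511
```

Emit:
jog_arm(
  increments=[
    {"slide": [10, 1, 5], "roll": -0.05, "gripper": 0.4},
    {"slide": [19.6, 2, 15], "roll": -0.05, "gripper": 0.4},
    {"slide": [19.6, 2.3, 30], "roll": -0.05, "gripper": 0.4},
    {"slide": [19.6, 2.6, 50], "roll": -0.05, "gripper": 0.4},
    {"slide": [19.6, 3, 70], "roll": -0.05, "gripper": 0.4},
    {"slide": [19.6, 3.3, 90], "roll": -0.05, "gripper": 0.4},
    {"slide": [19.6, 3.7, 108], "roll": -0.05, "gripper": 0.4},
    {"slide": [19.6, 3.9, 119], "roll": -0.05, "gripper": 0.4},
    {"slide": [19.6, 3.9, 122], "roll": -0.05, "gripper": 0.4},
    {"slide": [19.6, 3.9, 122], "roll": -0.05, "gripper": 0.4},
  ],
)

```text
clock: 8.78
position: [0.4945, 0.2999, 0.1204]
ee_rot: [-1.79, -2.565, 0.031]
force: [-0.3, 0.6, -0.4]
width: 0.403
```

```bash
python3 - <<'E'
from h import *
from cell import arm
s=arm.observe();print(s["clock"],s["position"],s["force"],s["width"])
d=arm.get_image("wrist");d2=arm.get_image("scene")
cv2.imwrite("pics/w7.png",np.hstack([d["frame"][150:450,170:490],cv2.resize(d2["frame"][150:390,330:530],None,fx=1.25,fy=1.25)]))
E
```

```text
8.7833 [0.49449659 0.29989525 0.12042833] [-0.27871438  0.59566197 -0.41299478] 0.4025666839633733
```

View pics/w7.png

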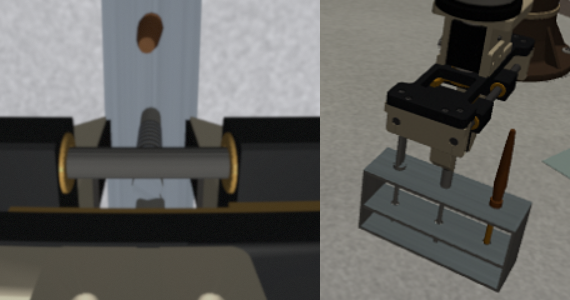

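Emit:
jog_arm(
  increments=[
    {"slide": [0, 0, 0], "roll": 0, "gripper": 0.3},
    {"slide": [0, 0, 0], "roll": 0, "gripper": 0.2},
    {"slide": [0, 0, 0], "roll": 0, "gripper": 0.15},
    {"slide": [0, 0, 0], "roll": 0, "gripper": 0.1},
    {"slide": [0, 0, 0], "roll": 0, "gripper": 0.05},
    {"slide": [0, 0, 0], "roll": 0, "gripper": 0.05},
    {"slide": [0, 0, 0], "roll": 0, "gripper": 0.05},
    {"slide": [0, 0, -2], "roll": 0, "gripper": 0.05},
    {"slide": [0, 0, -5], "roll": 0, "gripper": 0.05},
    {"slide": [0, 0, -8], "roll": 0, "gripper": 0.05},
  ],
  newtons=40,
)

```text
clock: 9.72
position: [0.4952, 0.2999, 0.1293]
ee_rot: [-1.79, -2.566, 0.029]
force: [-0.2, 0.6, -1.3]
width: 0.123
```

Emit:
jog_arm(
  increments=[
    {"slide": [0, 0, -10], "roll": 0, "gripper": 0.05},
    {"slide": [0, 0, -22], "roll": 0, "gripper": 0.05},
    {"slide": [0, 0, -36], "roll": 0, "gripper": 0.05},
    {"slide": [0, 0, -52], "roll": 0, "gripper": 0.05},
    {"slide": [0, 0, -68], "roll": 0, "gripper": 0.05},
    {"slide": [0, 0, -84], "roll": 0, "gripper": 0.05},
    {"slide": [0, 0, -100], "roll": 0, "gripper": 0.05},
    {"slide": [0, 0, -115], "roll": 0, "gripper": 0.05},
    {"slide": [0, 0, -125], "roll": 0, "gripper": 0.05},
    {"slide": [0, 0, -130], "roll": 0, "gripper": 0.05},
  ],
)

```text
clock: 10.55
position: [0.4984, 0.3013, 0.2613]
ee_rot: [-1.79, -2.566, 0.026]
force: [0.4, -0.0, -0.8]
width: 0.123
```

```bash
python3 - <<'E'
from h import *
from cell import arm
s=arm.observe();print(s["clock"],s["position"],s["force"],s["width"],s["joints"].round(2))
d2=arm.get_image("scene");pickle.dump((s,d2),open("s8.pkl","wb"));cv2.imwrite("pics/s8.png",d2["frame"])
plan(s,[.5809,-.0957,.255],[-np.sin(.125),np.cos(.125)])
E
```

```text
10.55 [0.49837526 0.30125803 0.26128813] [ 0.3671342  -0.00730153 -0.84831532] 0.12338007180077269 [-0.49  0.36 -0.2   1.6   0.07  1.21 -0.35]
tool x [-0.345  0.939  0.001] y [ 0.938  0.345 -0.02 ] z [-0.0195 -0.0063 -0.9998]
slide mm [-401.   -59.4    7.2]
roll -1.3434
```

View pics/s8.png

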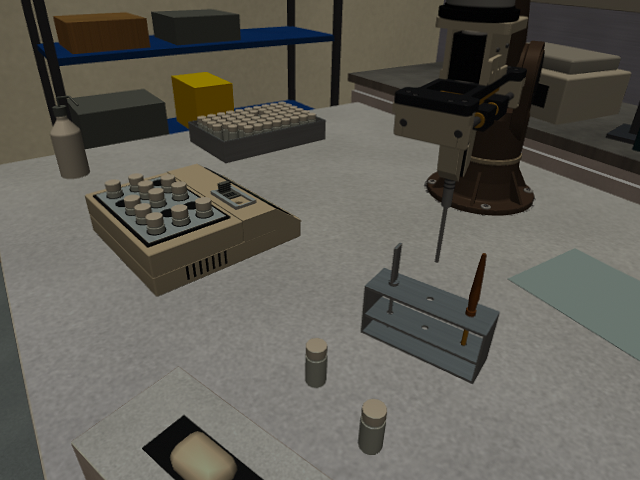

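```bash
python3 - <<'E'
from h import *
s,d=pickle.load(open("s8.pkl","rb"))
R=Ro.from_rotvec(s["ee_rot"]).as_matrix()
for L in (.037,.117):
    X=s["position"]+R[:,2]*L;print(X,proj(d,X)[0])
f=cv2.resize(d["frame"][160:280,400:500],None,fx=5,fy=5,interpolation=cv2.INTER_CUBIC);cv2.imwrite("pics/s8z.png",f)
E
```

```text
[0.49765427 0.30102329 0.2242959 ] [446.55989212 204.60698453]
[0.49609536 0.30051576 0.1443127 ] [437.20607502 260.86007914]
```

View pics/s8z.png

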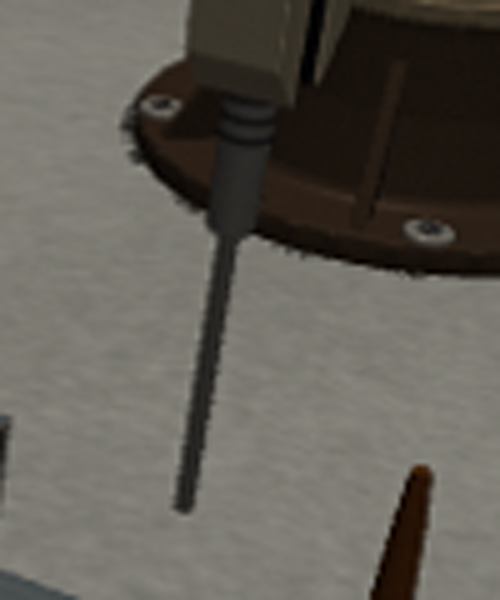

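Emit:
jog_arm(
  increments=[
    {"slide": [-15, -2, 0], "roll": 0, "gripper": 0.05},
    {"slide": [-40, -6, 0], "roll": 0, "gripper": 0.05},
    {"slide": [-74, -11, 0], "roll": 0, "gripper": 0.05},
    {"slide": [-110, -16, 0], "roll": 0, "gripper": 0.05},
    {"slide": [-146, -22, 0], "roll": 0, "gripper": 0.05},
    {"slide": [-182, -27, 0], "roll": 0, "gripper": 0.05},
    {"slide": [-218, -32, 0], "roll": 0, "gripper": 0.05},
    {"slide": [-254, -38, 0], "roll": 0, "gripper": 0.05},
    {"slide": [-288, -43, 0], "roll": 0, "gripper": 0.05},
    {"slide": [-320, -47, 0], "roll": 0, "gripper": 0.05},
  ],
)

```text
clock: 11.43
position: [0.5639, -0.0181, 0.2596]
ee_rot: [-1.791, -2.564, 0.031]
force: [0.3, 0.4, -0.8]
width: 0.122
```

Emit:
jog_arm(
  increments=[
    {"slide": [-25, -4, 0], "roll": 0, "gripper": 0.05},
    {"slide": [-45, -7, 0], "roll": 0, "gripper": 0.05},
    {"slide": [-60, -9, 0], "roll": 0, "gripper": 0.05},
    {"slide": [-70, -10, 0], "roll": 0, "gripper": 0.05},
    {"slide": [-77, -11, 0], "roll": 0, "gripper": 0.05},
    {"slide": [-81, -12, 0], "roll": 0, "gripper": 0.05},
    {"slide": [-81, -12, 0], "roll": 0, "gripper": 0.05},
    {"slide": [-81, -12, 0], "roll": 0, "gripper": 0.05},
    {"slide": [-81, -12, 0], "roll": 0, "gripper": 0.05},
    {"slide": [-81, -12, 0], "roll": 0, "gripper": 0.05},
  ],
)

```text
clock: 12.27
position: [0.5811, -0.0947, 0.2606]
ee_rot: [-1.788, -2.567, 0.028]
force: [0.0, -0.8, -0.8]
width: 0.12
```

```bash
python3 - <<'E'
from h import *
from cell import arm
s=arm.observe();print(s["clock"],s["position"],s["force"],s["width"],s["joints"].round(2),s["dq"].round(3))
for n in("scene","top","wrist"):
    d=arm.get_image(n);pickle.dump((s,d),open(n+"9.pkl","wb"));cv2.imwrite(f"pics/{n}9.png",d["frame"])
plan(s,[.5809,-.0957,.255])
E
```

```text
12.2667 [ 0.58105786 -0.09468561  0.26057329] [ 0.01550016 -0.75225369 -0.84065249] 0.12046452289182538 [ 0.09  0.36 -0.04  1.59  0.02  1.2   0.4 ] [ 0.002 -0.002  0.004 -0.001  0.003  0.     0.003]
tool x [-0.347  0.938  0.001] y [ 0.938  0.347 -0.022] z [-0.0212 -0.0073 -0.9997]
slide mm [-0.9 -0.4  5.6]
```

View pics/scene9.png

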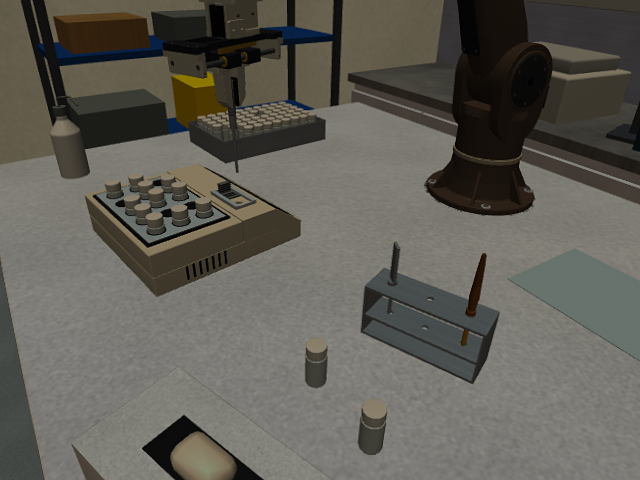

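View pics/top9.png

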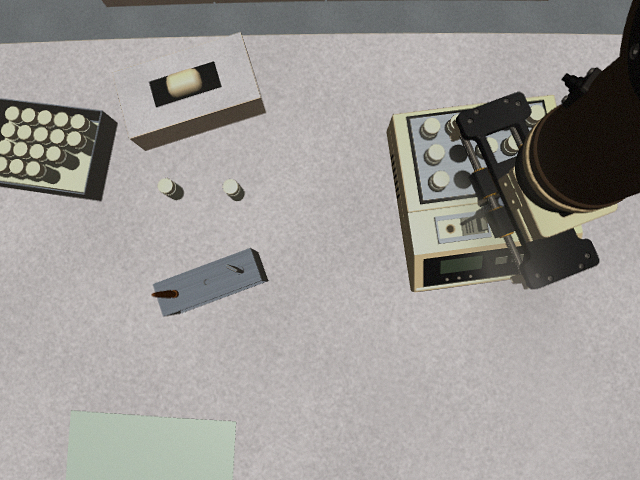

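View pics/wrist9.png

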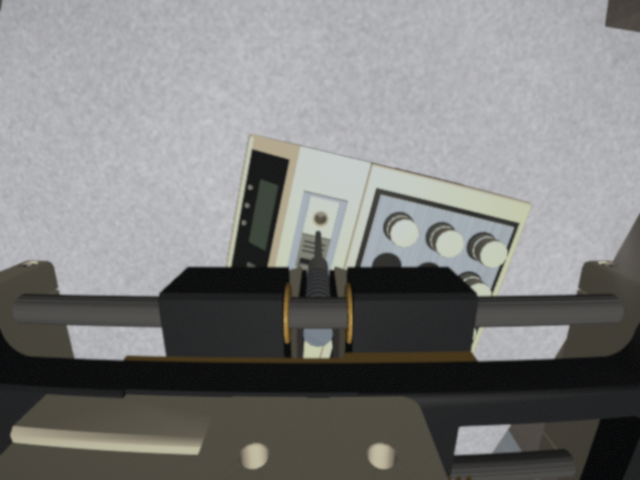

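```bash
python3 - <<'E'
from h import *
s,d=pickle.load(open("scene9.pkl","rb"))
R=Ro.from_rotvec(s["ee_rot"]).as_matrix();tip=s["position"]+R[:,2]*.117
a=d["frame"][120:220,190:270]
print("tip",tip,"scene",proj(d,tip)[0],"port",proj(d,[.5809,-.0957,.085])[0])
a=cv2.resize(a,None,fx=5,fy=5,interpolation=cv2.INTER_CUBIC)
sw,dw=pickle.load(open("wrist9.pkl","rb"));print("wrist tip",proj(dw,tip,s)[0],"port",proj(dw,[.5809,-.0957,.085],s)[0])
b=cv2.resize(dw["frame"][170:270,280:360],None,fx=5,fy=5,interpolation=cv2.INTER_CUBIC)
cv2.imwrite("pics/z9.png",np.hstack([a,b]))
plan(s,[.5834,-.0948,.217])
E
```

```text
tip [ 0.57857635 -0.09553705  0.14360271] scene [237.28220151 171.93997171] port [238.22825162 202.00906515]
wrist tip [318.23322794 233.76180354] port [321.55256143 220.43509564]
tool x [-0.347  0.938  0.001] y [ 0.938  0.347 -0.022] z [-0.0212 -0.0073 -0.9997]
slide mm [-0.9  3.1 43.5]
```

View pics/z9.png

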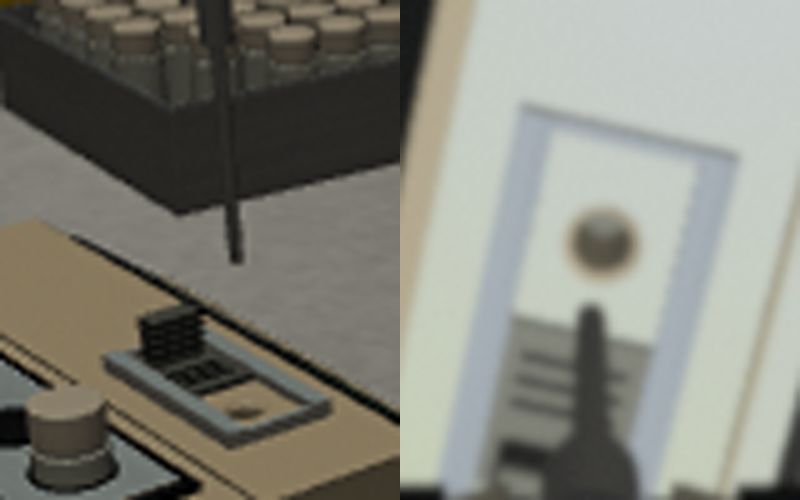

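Emit:
jog_arm(
  increments=[
    {"slide": [-0.9, 3.1, 3], "roll": 0, "gripper": 0.05},
    {"slide": [-0.9, 3.1, 9], "roll": 0, "gripper": 0.05},
    {"slide": [-0.9, 3.1, 16], "roll": 0, "gripper": 0.05},
    {"slide": [-0.9, 3.1, 23], "roll": 0, "gripper": 0.05},
    {"slide": [-0.9, 3.1, 30], "roll": 0, "gripper": 0.05},
    {"slide": [-0.9, 3.1, 37], "roll": 0, "gripper": 0.05},
    {"slide": [-0.9, 3.1, 42], "roll": 0, "gripper": 0.05},
    {"slide": [-0.9, 3.1, 46], "roll": 0, "gripper": 0.05},
    {"slide": [-0.9, 3.1, 48], "roll": 0, "gripper": 0.05},
    {"slide": [-0.9, 3.1, 48], "roll": 0, "gripper": 0.05},
  ],
)

```text
clock: 13.25
position: [0.5831, -0.0959, 0.212]
ee_rot: [-1.79, -2.565, 0.029]
force: [-1.0, 0.3, -1.0]
width: 0.124
```

```bash
python3 - <<'E'
from h import *
from cell import arm
s=arm.observe();print(s["clock"],s["position"],s["force"],s["width"])
R=Ro.from_rotvec(s["ee_rot"]).as_matrix();tip=s["position"]+R[:,2]*.117
d=arm.get_image("scene")
print("tip",tip,"scene",proj(d,tip)[0],"port",proj(d,[.5809,-.0957,.085])[0])
a=cv2.resize(d["frame"][160:220,200:270],None,fx=5.7,fy=8,interpolation=cv2.INTER_CUBIC)
dw=arm.get_image("wrist");print("wrist tip",proj(dw,tip,s)[0],"port",proj(dw,[.5809,-.0957,.085],s)[0])
b=cv2.resize(dw["frame"][190:250,285:335],None,fx=8,fy=8,interpolation=cv2.INTER_CUBIC)
cv2.imwrite("pics/z10.png",np.hstack([a,b]))
plan(s,[.5834,-.0948,.202])
E
```

```text
13.25 [ 0.58305516 -0.09594461  0.21197072] [-0.96779597  0.32630319 -0.95676886] 0.12438460645435663
tip [ 0.58048364 -0.096832    0.09500234] scene [237.79289336 196.78083194] port [238.22825162 202.00906515]
wrist tip [318.23640896 233.76094499] port [319.38940713 229.90951928]
tool x [-0.345  0.939  0.   ] y [ 0.938  0.345 -0.023] z [-0.022  -0.0076 -0.9997]
slide mm [ 1.  1. 10.]
```

View pics/z10.png

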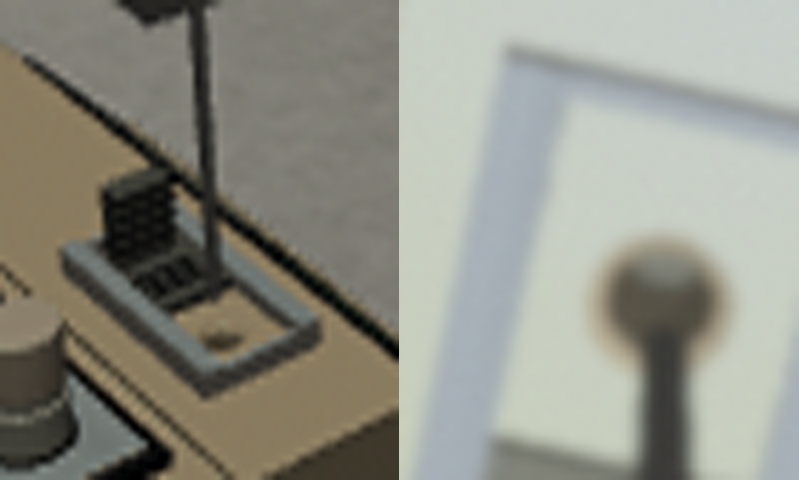

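Emit:
jog_arm(
  increments=[
    {"slide": [1, 0, 0], "roll": 0, "gripper": 0.05},
    {"slide": [1.8, 0.2, 0], "roll": 0, "gripper": 0.05},
    {"slide": [1.8, 0.2, 4], "roll": 0, "gripper": 0.05},
    {"slide": [1.8, 0.2, 8], "roll": 0, "gripper": 0.05},
    {"slide": [1.8, 0.2, 12], "roll": 0, "gripper": 0.05},
    {"slide": [1.8, 0.2, 16], "roll": 0, "gripper": 0.05},
    {"slide": [1.8, 0.2, 20], "roll": 0, "gripper": 0.05},
    {"slide": [1.8, 0.2, 24], "roll": 0, "gripper": 0.05},
    {"slide": [1.8, 0.2, 26], "roll": 0, "gripper": 0.05},
    {"slide": [1.8, 0.2, 26], "roll": 0, "gripper": 0.05},
  ],
)

```text
clock: 14.18
position: [0.5819, -0.0944, 0.1857]
ee_rot: [-1.79, -2.565, 0.03]
force: [0.8, -1.0, -0.1]
width: 0.12
```

```bash
python3 - <<'E'
from h import *
from cell import arm
s=arm.observe();print(s["clock"],s["position"],s["force"],s["width"])
R=Ro.from_rotvec(s["ee_rot"]).as_matrix();tip=s["position"]+R[:,2]*.117
d=arm.get_image("scene")
print("tip",tip)
a=cv2.resize(d["frame"][160:220,200:270],None,fx=5.7,fy=8,interpolation=cv2.INTER_CUBIC)
dw=arm.get_image("wrist")
b=cv2.resize(dw["frame"][200:260,285:335],None,fx=8,fy=8,interpolation=cv2.INTER_CUBIC)
cv2.imwrite("pics/z11.png",np.hstack([a,b]))
E
```

```text
14.1833 [ 0.58192095 -0.09436027  0.18574726] [ 0.76313594 -1.02581467 -0.10190489] 0.11993057341651145
tip [ 0.57930569 -0.09524345  0.06877983]
```

View pics/z11.png

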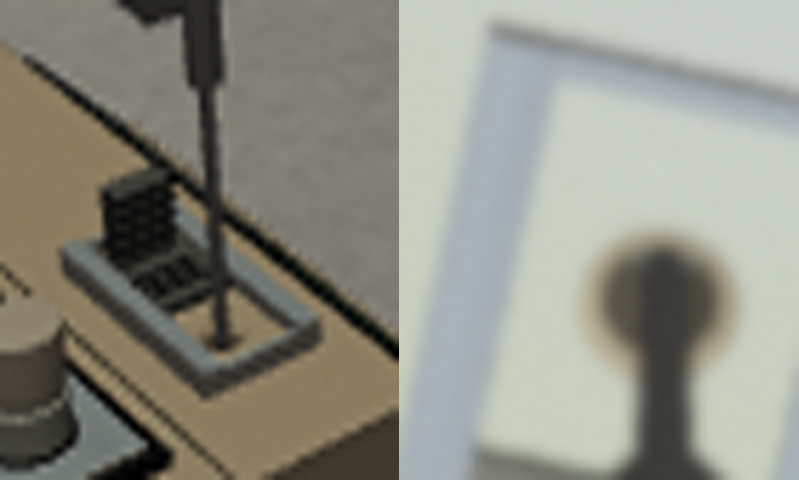

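Emit:
jog_arm(
  increments=[
    {"slide": [0, 0, 3], "roll": 0, "gripper": 0.05},
    {"slide": [0, 0, 6], "roll": 0, "gripper": 0.05},
    {"slide": [0, 0, 9], "roll": 0, "gripper": 0.05},
    {"slide": [0, 0, 11], "roll": 0, "gripper": 0.05},
    {"slide": [0, 0, 13], "roll": 0, "gripper": 0.05},
    {"slide": [0, 0, 15], "roll": 0, "gripper": 0.05},
    {"slide": [0, 0, 16], "roll": 0, "gripper": 0.05},
    {"slide": [0, 0, 17], "roll": 0, "gripper": 0.05},
    {"slide": [0, 0, 18], "roll": 0, "gripper": 0.05},
    {"slide": [0, 0, 18], "roll": 0, "gripper": 0.05},
  ],
  newtons=50,
)

```text
clock: 15.12
position: [0.582, -0.0946, 0.1686]
ee_rot: [-1.79, -2.566, 0.029]
force: [-1.4, 1.0, 3.3]
width: 0.123
```

```bash
python3 - <<'E'
from h import *
from cell import arm
s=arm.observe();print(s["clock"],s["position"],s["force"],s["width"])
R=Ro.from_rotvec(s["ee_rot"]).as_matrix();print(s["position"]+R[:,2]*.117)
E
```

```text
15.1167 [ 0.58202727 -0.09455726  0.16862343] [-1.3772185   0.97358567  3.32339522] 0.12314864367926133
[ 0.57958027 -0.09545474  0.05165247]
```

Emit:
jog_arm(
  increments=[
    {"slide": [0, 0, 0.5], "roll": 0, "gripper": 0.05},
    {"slide": [0, 0, 1], "roll": 0, "gripper": 0.05},
    {"slide": [0, 0, 1.5], "roll": 0, "gripper": 0.05},
    {"slide": [0, 0, 2], "roll": 0, "gripper": 0.05},
    {"slide": [0, 0, 2.5], "roll": 0, "gripper": 0.05},
    {"slide": [0, 0, 3], "roll": 0, "gripper": 0.05},
    {"slide": [0, 0, 3], "roll": 0, "gripper": 0.05},
    {"slide": [0, 0, 3], "roll": 0, "gripper": 0.05},
    {"slide": [0, 0, 3], "roll": 0, "gripper": 0.05},
    {"slide": [0, 0, 3], "roll": 0, "gripper": 0.05},
  ],
)

```text
clock: 15.95
position: [0.5826, -0.0947, 0.1669]
ee_rot: [-1.791, -2.567, 0.027]
force: [-2.1, -0.4, 15.4]
width: 0.119
```

Emit:
jog_arm(
  increments=[
    {"slide": [0, 0, 0.3], "roll": 0, "gripper": 0.05},
    {"slide": [0, 0, 0.3], "roll": 0, "gripper": 0.05},
    {"slide": [0, 0, 0.3], "roll": 0, "gripper": 0.05},
    {"slide": [0, 0, 0.3], "roll": 0, "gripper": 0.05},
    {"slide": [0, 0, 0.3], "roll": 0, "gripper": 0.05},
    {"slide": [0, 0, 0.3], "roll": 0, "gripper": 0.05},
    {"slide": [0, 0, 0.3], "roll": 0, "gripper": 0.05},
    {"slide": [0, 0, 0.3], "roll": 0, "gripper": 0.05},
    {"slide": [0, 0, 0.3], "roll": 0, "gripper": 0.05},
    {"slide": [0, 0, 0.3], "roll": 0, "gripper": 0.05},
  ],
)

```text
clock: 16.78
position: [0.5827, -0.0947, 0.1669]
ee_rot: [-1.791, -2.567, 0.027]
force: [-2.3, -0.8, 15.9]
width: 0.118
```

```bash
python3 - <<'E'
from h import *
from cell import arm
s=arm.observe();print(s["clock"],s["position"],s["force"],s["width"])
R=Ro.from_rotvec(s["ee_rot"]).as_matrix();tip=s["position"]+R[:,2]*.117;sh=s["position"]+R[:,2]*.037
d=arm.get_image("scene");print("tip",tip,"shoulder px",proj(d,sh)[0])
cv2.imwrite("pics/s12.png",d["frame"])
a=cv2.resize(d["frame"][130:220,190:270],None,fx=5,fy=5,interpolation=cv2.INTER_CUBIC)
dw=arm.get_image("wrist");b=cv2.resize(dw["frame"][180:270,280:360],None,fx=5,fy=5)
cv2.imwrite("pics/z12.png",np.hstack([a,b]))
t=arm.get_image("top");cv2.imwrite("pics/t12.png",t["frame"]);print(arm.observe()["force"])
E
```

```text
16.7833 [ 0.58265825 -0.09468816  0.1668689 ] [-2.27348276 -0.75487239 15.93489342] 0.11824686846016076
tip [ 0.58044677 -0.09561195  0.04989345] shoulder px [236.21344067 179.61980353]
[-2.54301535  0.76657327 17.18265492]
```

View pics/z12.png

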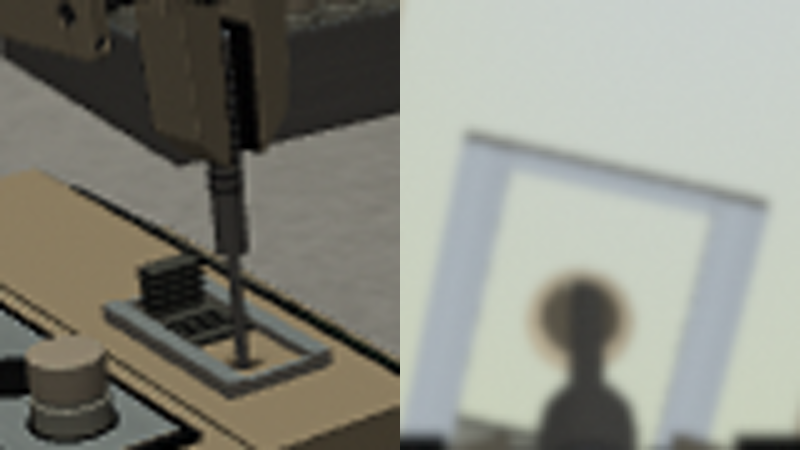

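View pics/t12.png

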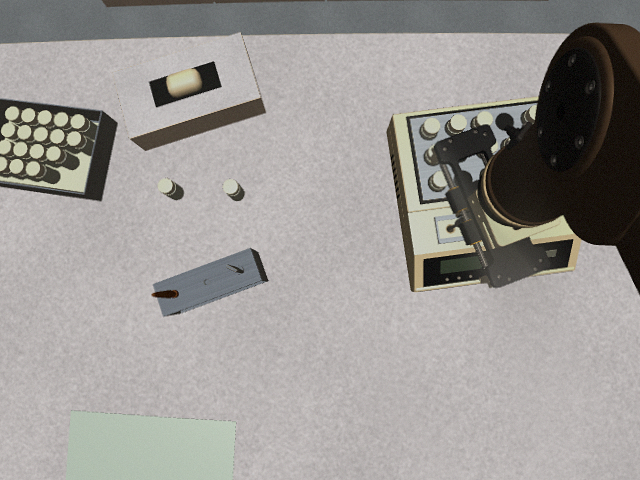

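```bash
python3 -c "
from cell import arm
print(arm.sign_off());s=arm.observe();print(s['clock'],s['force'])"
```

```text
the job is handed in; nothing more can be done
None
the job is handed in; nothing more can be done
```

I slid the cover fully open, drew the probe from the middle hole of the rack, and pushed the reset button down through the port. I handed the job in at about 17 s with the arm still gripping the probe and holding the button down. `sign_off` reports no verdict, so the checks below are my own.

- **Cover:** it came up against its end stop with a reaction of about 12 N. The top view then showed the port bare and the tab at the end of its travel.
- **Button:** the tip is worked out to be at z = 0.0499 m, against 0.050 m for fully down. The upward force levelled off at 16–17 N, well above the 5.6 N the spring needs, so the button is bottomed.
- **Grip:** it read about 11 mm on the 12 mm handle, with 50 N commanded. The probe's shoulder was within 1 px of where it should be in the scene view, so the probe had not slipped.
- **Other items:** the top view shows the spatula and brush still in the rack and both vials standing where they were.

Three things did not go to plan:

- **Wrist limit:** the last joint reached its range limit on the way to the rack, so I rolled back the other way. This left the tool leaning about 1.3°, which I allowed for when lining up with the port.
- **Port position:** the wrist and scene views put the port 1–2 mm from the top-camera estimate. I corrected by about 2 mm before going in, and the wrist view showed the probe inside the hole.
- **Blurred reading:** an earlier wrist picture taken while moving put the port about 7 mm off, and I discarded it.

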